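# Unlock the hard case and hold the key turned

## Robot

A 6-joint arm with a two-finger parallel gripper is mounted at the origin on the work surface. World frame = base frame: x ahead of the robot, y to its left, z up, the work surface at z = 0. Lengths are in mm, angles in rad, forces in N, time in s.
With the tool pointing down it reaches from about 275 to 750 mm from the base axis. Payload 10.2 kg.
Tool frame: the origin (TCP) lies between the finger pads; the fingertips stand 11 mm ahead of it and the grasp point (between the pads) lies 8 mm behind it; z points along the fingers, y is the line along which they close (so a half turn about z gives the same grasp; the last joint's range is limited). The gripper opens to 85 mm and grips with 20 to 120 N. Pads are 22 mm wide; open, the fingers measure 114 mm over their backs; the gripper's body (76 mm by 85 mm) begins 54 mm behind the grasp point. The pads swing forward as they close: fully open they stand 13 mm farther back than shut.
Start: joints at [1.07, 0.313, 1.498, -0, 1.331, -0.223], TCP at [143.989, 504.875, 242.294] pointing down, gripper open.
Joint ranges: [-2.94, 2.94], [-0.97, 2.17], [0.19, 2.56], [-1.23, 4.37], [0.02, 3.11], [-2.88, 2.88]. Speed limits (rad/s): [2.39, 2.39, 3.01, 3.14, 3.14, 3.14].

## Interface

Orientations are given as a unit quaternion [w, x, y, z].
In Python, from rig import sense, eyes, finish_job gives the robot as it stands.
- The arm moves only by the shell command python3 -m jog 'ROWS' [FORCE]. ROWS is JSON, a list of rows, each a list of 7 numbers: the shift along the tool's x, y, z in m, then the turn, a rotation vector about the tool's x, y, z in rad, then the finger opening in m, from 0 to 0.0854. In form: [[dx, dy, dz, rx, ry, rz, gripper], ...]. A call has 1 to 5 rows; each row shifts and turns the commanded pose from where the row before left it, along the tool's axes as they then stand; what a row does not reach is not made up. A row lasts 1/10 s, in which the tool goes at most 50 mm and 8.59 degrees, less where a joint would pass 70% of its speed; a pose out of reach is approached as far as the arm can. A call is refused whole if a number of a shift passes 0.05 or a number of a turn 0.15, either way. A call with a gripper value outside its range is refused whole. The fingers move at their own pace and stop on an object; FORCE is the grip in N (left out, the last holds). Time passes only in rows, so rows that do not move let the fingers close. It gives the time, the measured TCP pose, the force, the opening and the grip force at its end, in the units of the state.
- sense(): the state, without advancing time (a new reading comes with each control period).
- eyes.capture(name): name is "scene" or "top" or "wrist"; returns the picture (480x640x3 uint8, red, green, blue); there is no depth.
- eyes.calibration(name): a dict with "fx", "fy", "cx", "cy" (pixels), "dist" ([k1, k2, p1, p2, k3] as OpenCV has them; the pictures are not rectified), "cam_to_world" (4x4, takes a point from camera to world coordinates); the wrist camera has in their place "mount" (4x4, takes a point from camera to tool coordinates, whose origin is the TCP and whose axes are the flange's). Camera axes: x right, y down, z forward; pixel columns grow to the right and rows downward; lengths in mm; the calibration is good to about 2 mm. A picture is of the moment at which its call begins: read the wrist's pose just before it. calibration takes no time and is no camera call.
- finish_job(): hands the job in; it is judged then, once.
The state is a dict: "time_s": time; "joints": joint angles; "dq": joint speeds; "tau": joint torques, N m; "eef_pos": TCP position; "ee_rot": TCP orientation; "force": force on the tool from outside, world axes, zero at the start; "wrist_torque": the same for the moment, N m; "grip_width": opening from 0.0 (shut) to 1.0 (fully open); "grip_force": force on a finger pad.
Only numpy, scipy, OpenCV 4.12 (cv2) and the standard library are available. Lean on these libraries where they do the work, as an engineer would, in place of code of your own. Each camera call takes 0.05 s, during which the arm holds its last target. There are 200 camera calls.

## Task

Lift the red-headed key out of the white dish, push it blade down into the lock on top of the blue hard case, working it past the sticky pins until its collar sits on the steel lock plate, then turn it a quarter turn clockwise (seen from above) as far as it goes. The lock springs back, so keep hold of the key: finish with the gripper still holding it fully in and fully turned, so that the case's catch stays released. Leave the star bit in the dish and do not shove the dish, the yellow jack handle end or the loose nuts about.

Things in the scene. Friction and masses are not known exactly. Their poses are not given: they have to be found in the camera images.
- key_head (a point): the key's grip point, on its axis: flat red plastic head, 32 mm wide (its x) x 10 mm thick (its y: grip across this) x 46 mm tall, point 21 mm below its top. 25 mm below the point begins a round red collar 26 mm across, 5 mm thick. z up along the key. Same after a half turn about z. At the start it stands blade down in a nut in the dish, any yaw; lift straight up 30 mm to clear. 45 g
- key_shoulder (a point): on the key's axis at the underside of its collar, 30 mm below key_head; same axes. Lies on the lock plate's face when the key is fully in
- key_tip (a point): foot of the key's steel stem, 24 mm below the collar's underside; same axes. Stem: round neck 6 mm across and 11 mm long, then a flat blade 14 mm (x) x 6 mm (y) x 13 mm long
- lock_mouth (a point): centre of the lock's slot at the top face of the steel plate (56 x 56 mm, 8 mm thick) on the blue case; z up. Slot 17 mm along x, 9 mm along y, bevelled 2.5 mm: blade's width goes along x, either way round. 9 mm below the face lies the turning cylinder, slot 16 x 8 mm, bevelled 1.5 mm. The key turns only once its collar is within 3 mm of the plate
- pins (a point): 13 mm below the slot's mouth: two sticky pins side by side along the slot (4 mm either way). They begin to resist when the collar is 9 to 11 mm above the plate; each needs 4 to 5 N, about 10 N together, all the way down, and stays down. Rocking the key a little along the slot loads them one at a time
- lock (a joint): angle of the lock's cylinder in rad, 0 at rest with its slot in line with the plate's, growing clockwise seen from above to a stop at 1.5. The key has about 0.15 rad of play in it, so the hand must turn the key about 1.65 to 1.75 rad to reach the stop. A spring returns it (about 0.1 N m at the stop)
- catch_top (a point): grey press-button catch on the blue case's top, 75 mm to -x of the lock in the case's frame; it rises 6 mm as the lock turns. No need to touch it. The case is fixed, 200 mm (x) x 260 mm (y) x 110 mm tall, lock in the middle of its top, plate face 118 mm above the shelf; carrying handle on its -x side
- dish: white ceramic dish, 194 mm across, 28 mm high, origin at the centre of its underside, 0.9 kg. Three black hex nuts are fixed upright in it, 45 mm from its centre at its own 0, 120 and -120 degrees, 29 mm across flats, hole 19 mm across, their tops 38 mm above its underside
- star_bit_center (a point): steel star bit (a bystander) standing in another of the dish's nuts: round steel body 25 mm across and 34 mm tall, this point at the body's middle, 17 mm above the nut's top
- jack_end: bystander: yellow plastic jack handle end lying on the shelf, 146 mm long, 26 mm thick, origin under its middle
- nut_a: bystander: loose black wheel lock nut, 37 mm across its flange, 32 mm tall, origin under its centre
- nut_b: bystander: another such nut
Things that resemble listed ones, but are neither listed nor needed, are in the scene too. Of the things that look like the part that bears key_head, the larger one is meant. Several things have the shape of the dish; the one meant has the colours described above.

How it is judged (in metres and radians):
On the way, in this order (a step that is already met when the one before it is completed fails the run):
1. the key is lifted clear of its nut, held by the fingers (height (world z) of key_head above 0.095 m and contact force between the fingers and key above 0.5 N and contact force between key and dish below 0.1 N), for 0.1 s.
2. the key is fully in the lock, not yet turned (z of key_shoulder in the frame of lock_mouth below 0.003 m and horizontal distance between key_shoulder and lock_mouth below 0.004 m and value of joint lock below 0.5 rad).
3. the lock is turned a quarter (value of joint lock above 1.3 rad), for 0.1 s.
At the end, for the whole second after the job is handed in: The gripper still holds the key, with its collar within 3.5 mm of the lock plate and 5 mm of the slot's centre, and the lock is turned past 1.3 rad, all through the last second; the star bit still stands in the dish (value of joint lock above 1.3 rad and z of key_shoulder in the frame of lock_mouth below 0.0035 m and horizontal distance between key_shoulder and lock_mouth below 0.005 m and contact force between the fingers and key above 0.5 N and horizontal distance between star_bit_center and dish below 0.055 m and height (world z) of star_bit_center below 0.075 m); the arm keeps its last pose, push and grip.
It fails at once if the dish or the star bit is shoved more than 30 mm (distance of any of dish, star_bit_center from where it was at the start of the episode above 0.03 m).
It fails at once if the jack handle end or a loose nut is shoved more than 30 mm (distance of any of jack_end, nut_a, nut_b from where it was at the start of the episode above 0.03 m).
It also fails if it takes over 54 s, if anything falls off the work surface, if the arm or the gripper's body presses on something with over 40 N, if the wrist force passes 120 N, or if a joint passes its speed limit or range.

## Working session

There is one attempt and no reset: what is moved stays moved. The work goes in short steps, Python scripts to look and compute and a shell command to move; the robot and the scene stay as the last step left them, time stands still between calls to the robot, and variables do not carry over. Pictures are saved under pics/ and viewed, at most 10 in all, crops included, and the job is handed in when it is done.

```bash
mkdir -p pics; ls; python3 - <<'E'
from rig import sense, eyes
import cv2,json
print(sense())
for n in("scene","top","wrist"):
    c=eyes.calibration(n);print(n,{k:(v.tolist() if hasattr(v,'tolist') else v) for k,v in c.items()})
    cv2.imwrite(f"pics/{n}0.png",eyes.capture(n)[:,:,::-1])
E
```

```text
pics
{'time_s': 0.0, 'joints': array([ 1.06960654e+00,  3.13448674e-01,  1.49846021e+00, -1.55046641e-05,
        1.33102979e+00, -2.23390997e-01]), 'dq': array([ 1.26284949e-03,  4.91718625e-05, -2.05073265e-03, -3.91603117e-04,
       -3.93586269e-04, -2.60388736e-03]), 'tau': array([-1.90429331e-03, -4.12270474e+01, -2.59742206e+01, -3.25765041e-04,
        4.08371605e-03, -1.87551287e-06]), 'eef_pos': array([143.85863002, 504.63573529, 241.72704966]), 'ee_rot': array([-2.31487009e-04,  1.38451335e-01,  9.90369009e-01, -6.31995683e-04]), 'force': array([-0.81354794, -0.52204478,  0.42506002]), 'wrist_torque': array([-0.02498946,  0.00223536,  0.02457346]), 'grip_force': 0.0, 'grip_width': 0.9991483386384528}
scene {'fx': 566.6723949811166, 'fy': 566.6723949811166, 'cx': 321.95114132725945, 'cy': 233.125472889638, 'dist': [0.008097256921950546, 0.0, 0.0, 0.0, 0.0], 'cam_to_world': [[-0.5303069137597173, 0.5867425791348324, -0.6119703612503212, 1141.4644107125227], [0.8476764825962915, 0.3795588202672936, -0.37064765318355813, 398.19062456848553], [0.014803988375527754, -0.715309896
[... 286 characters left out ...]
725, 0.08982525473474019, 423.7990872706431], [-0.9992142131322711, -0.030130638927254837, -0.02575074508226314, 17.998532023736004], [0.02834321566101647, -0.08904122296131028, -0.9956245892602027, 1090.5054068346562], [0.0, 0.0, 0.0, 1.0]]}
wrist {'fx': 371.2207068741946, 'fy': 371.2207068741946, 'cx': 325.0121430895752, 'cy': 240.58597391506484, 'dist': [-0.07782627828753645, 0.0, 0.0, 0.0, 0.0], 'mount': [[-0.001004228610482421, -0.9467840718948886, -0.32186784979402716, 82.95496977841347], [0.9999993821178208, -0.0007973379428089259, -0.0007746071127572614, 0.45776090242211076], [0.0004767482271240211, -0.3218684288002436, 0.9467842876034585, -130.97595467484615], [0.0, 0.0, 0.0, 1.0]]}
```

View pics/top0.png

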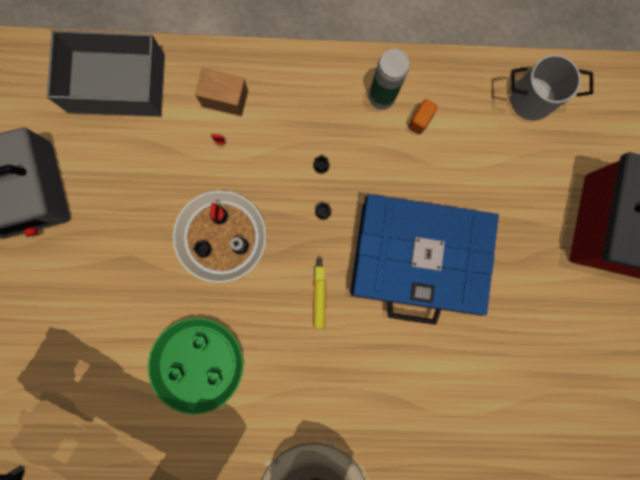

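View pics/scene0.png

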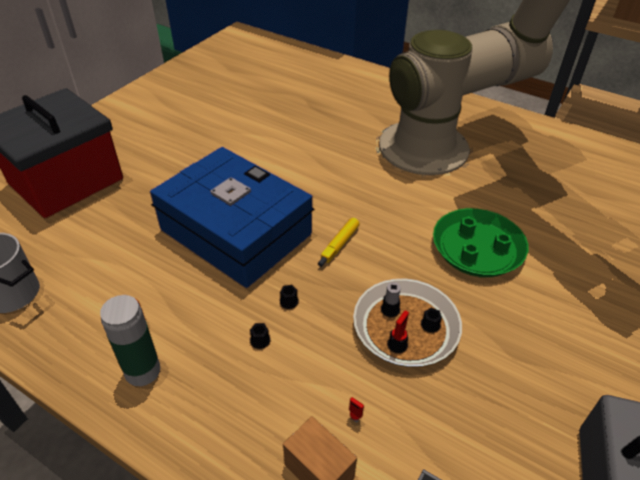

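Candidates for the key are red on the dish at top (217,211), a small red piece on the wood at (218,139), and a red part on the grey box at (31,231). I choose the one in the white dish at (217,211). The star bit is at (238,243), and the lock plate is at (429,254).

```bash
cat > h.py <<'E'
import numpy as np, cv2
from scipy.spatial.transform import Rotation as R
from rig import sense, eyes
def T_tool(s):
    T=np.eye(4); q=s["ee_rot"]; T[:3,:3]=R.from_quat([q[1],q[2],q[3],q[0]]).as_matrix(); T[:3,3]=s["eef_pos"]; return T
def cam(n,s=None):
    c=eyes.calibration(n)
    K=np.array([[c["fx"],0,c["cx"]],[0,c["fy"],c["cy"]],[0,0,1]])
    T=np.array(c["cam_to_world"]) if n!="wrist" else T_tool(s)@np.array(c["mount"])
    return K,np.array(c["dist"]),T
def ray(C,uv):
    K,d,T=C; p=cv2.undistortPoints(np.array(uv,float).reshape(-1,1,2),K,d).reshape(-1,2)
    return T[:3,3],np.c_[p,np.ones(len(p))]@T[:3,:3].T
def plane(C,uv,z):
    o,d=ray(C,uv); return o+d*((z-o[2])/d[:,2])[:,None]
def proj(C,P):
    K,d,T=C; W=np.linalg.inv(T); return cv2.projectPoints(np.array(P,float).reshape(-1,3),W[:3,:3],W[:3,3],K,d)[0].reshape(-1,2)
def meet(A,B):
    (o1,d1),(o2,d2)=A,B; d1=d1[0]/np.linalg.norm(d1[0]);d2=d2[0]/np.linalg.norm(d2[0])
    t=np.linalg.lstsq(np.c_[d1,-d2],o2-o1,rcond=None)[0]; a,b=o1+t[0]*d1,o2+t[1]*d2
    return (a+b)/2,np.linalg.norm(a-b)
def red(im):
    h=cv2.cvtColor(im,cv2.COLOR_RGB2HSV); return ((((h[...,0]<8)|(h[...,0]>172))&(h[...,1]>150)&(h[...,2]>70))*255).astype(np.uint8)
def blobs(m,amin=20):
    n,l,st,ce=cv2.connectedComponentsWithStats(m); return [(ce[i].round(1).tolist(),st[i].tolist()) for i in range(1,n) if st[i,4]>amin]
def yawz(s): 
    M=T_tool(s)[:3,:3]; return M
E
python3 - <<'E'
from h import *
t=cv2.imread("pics/top0.png")[:,:,::-1]; s=cv2.imread("pics/scene0.png")[:,:,::-1]
for n,im in(("top",t),("scene",s)): print(n,blobs(red(im)))
Ct,Cs=cam("top"),cam("scene")
bt=[b for b in blobs(red(t)) if abs(b[0][0]-217)<8 and abs(b[0][1]-211)<10][0][0]
bs=[b for b in blobs(red(s)) if abs(b[0][0]-400)<10 and abs(b[0][1]-326)<16][0][0]
print(meet(ray(Ct,bt),ray(Cs,bs)))
# plate
h=cv2.cvtColor(t,cv2.COLOR_RGB2HSV); m=((h[...,1]<50)&(h[...,2]>110)).astype(np.uint8)*255
m[:, :400]=0;m[:,460:]=0;m[:230]=0;m[280:]=0
c=max(cv2.findContours(m,0,2)[0],key=cv2.contourArea); r=cv2.minAreaRect(c);print(r)
P=plane(Ct,cv2.boxPoints(r),118);print(P,P.mean(0))
e=P[1]-P[0];print(np.degrees(np.arctan2(e[1],e[0])))
print("slot",plane(Ct,[429,254],118),"catch",plane(Ct,[423,292],112), "dish",plane(Ct,[220,236],28))
print(plane(cam("top"),[[217,206],[217,216]],80))
cv2.imwrite("pics/crop1.png",np.hstack([cv2.resize(t[185:265,180:260],(400,400),interpolation=2),cv2.resize(s[290:370,360:440],(400,400),interpolation=2)])[:,:,::-1])
E
```

```text
top [([217.9, 138.8], [211, 134, 13, 11, 88]), ([213.1, 211.3], [210, 204, 8, 16, 87]), ([219.8, 213.5], [217, 207, 7, 13, 70]), ([30.4, 231.3], [24, 228, 14, 8, 91])]
scene [([400.2, 326.7], [391, 310, 18, 31, 246]), ([355.5, 409.1], [350, 397, 14, 23, 213])]
(array([577.0967031 , 216.06239365,  60.41714251]), np.float64(2.095405326489637))
((427.8699645996094, 253.40997314453125), (29.839906692504883, 30.26417350769043), 8.130102157592773)
[[ 474.45122503 -173.75125385  118.        ]
 [ 532.11829954 -181.2676853   118.        ]
 [ 525.72318435 -238.22913871  118.        ]
 [ 468.05882973 -230.39807856  118.        ]] [ 500.08788466 -205.91153911  118.        ]
-7.426170648615235
slot [[ 498.94374362 -208.07887295  118.        ]] catch [[ 426.30820214 -198.62097983  112.        ]] dish [[530.32676731 206.6932476   28.        ]]
[[584.5789401  206.06673424  80.        ]
 [564.62910739 205.15186194  80.        ]]
```

View pics/crop1.png

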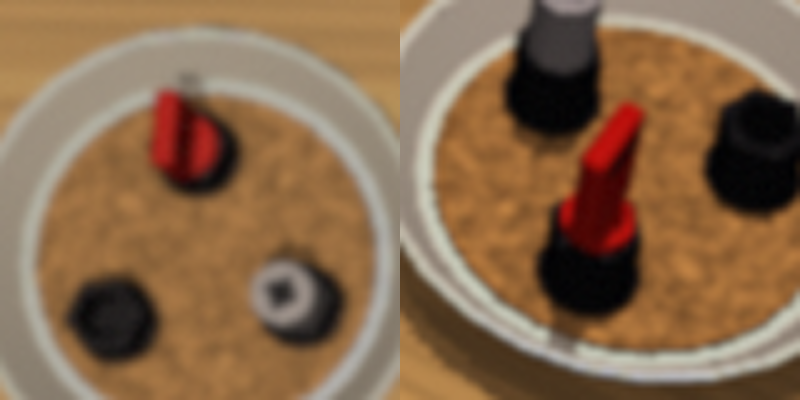

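The crop shows the full-size key standing in a nut of the white dish, with its wide axis roughly along world x and its top edge at about top pixel (213.8,211.6). The star bit is in another nut.

```bash
python3 - <<'E'
from h import *
k=plane(cam("top"),[[213.8,211.6]],89)[0];print(k)
s=sense();M=T_tool(s);d=k-s["eef_pos"];d[2]=200-s["eef_pos"][2];print(M[:3,:3].T@d)
E
```

```text
[571.86404627 210.10793657  89.        ]
[-492.35899336 -165.91548221   41.92109947]
```

```bash
python3 -m jog '[[-0.049,-0.0165,0,0,0,0,0.085],[-0.049,-0.0165,0,0,0,0,0.085],[-0.049,-0.0165,0,0,0,0,0.085],[-0.049,-0.0165,0,0,0,0,0.085],[-0.049,-0.0165,0,0,0,0,0.085]]'; python3 -m jog '[[-0.049,-0.0165,0.01,0,0,0,0.085],[-0.049,-0.0165,0.01,0,0,0,0.085],[-0.049,-0.0165,0.01,0,0,0,0.085],[-0.049,-0.0165,0.01,0,0,0,0.085],[-0.049,-0.0165,0.0,0,0,0,0.085]]';  python3 -m jog '[[0,0,0,0,0,-0.14,0.085],[0,0,0,0,0,-0.14,0.085],[0,0,0,0,0,0,0.085]]'
python3 - <<'E'
from h import *
s=sense();print(s["eef_pos"],s["joints"],s["force"]);im=eyes.capture("wrist");C=cam("wrist",s)
cv2.imwrite("pics/w1.png",im[:,:,::-1]);print(blobs(red(im)));print(proj(C,[[572,210,89],[572,210,38]]))
E
```

```text
time_s: 0.65
eef_pos: [351.3, 361.7, 242.2]
ee_rot: [-0.0, 0.138, 0.99, -0.0]
force: [0.2, 2.1, 1.2]
grip_width: 0.996
grip_force: 0.0
time_s: 1.15
eef_pos: [553.8, 222.0, 202.7]
ee_rot: [-0.001, 0.139, 0.99, -0.0]
force: [-0.6, 0.2, 0.6]
grip_width: 0.99
grip_force: 0.0
time_s: 1.45
eef_pos: [553.0, 223.2, 203.8]
ee_rot: [-0.0, -0.001, 1.0, -0.0]
force: [0.6, -0.2, -0.4]
grip_width: 0.998
grip_force: 0.0
[552.96709698 223.24052649 203.82237992] [ 1.87411096e-01  5.00005766e-01  1.32670073e+00  2.10156949e-05
  1.31581562e+00 -1.38626692e+00] [ 0.64497232 -0.18820572 -0.39699265]
[([313.8, 260.6], [300, 236, 30, 53, 785]), ([321.2, 394.8], [309, 377, 24, 36, 639])]
[[306.12025302 264.95461279]
 [309.07361151 241.85876605]]
```

View pics/w1.png

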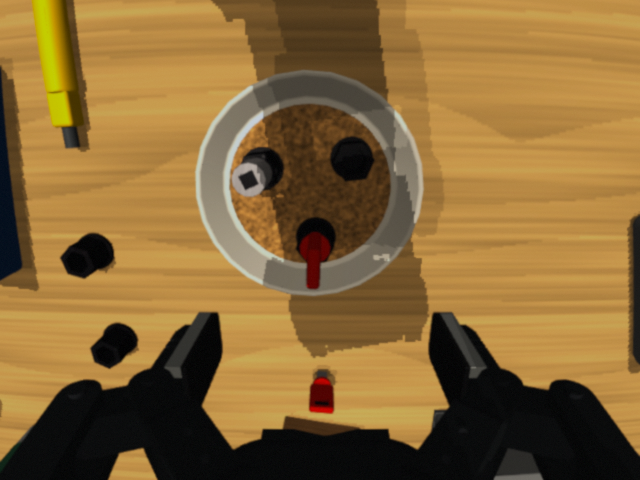

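The key head is seen edge-on at (313,262) and its collar at (315,245). The empty nut is at (352,158) and the star bit at (250,178). The small decoy is at (321,395).

```bash
python3 - <<'E'
from h import *
t=cv2.imread("pics/w1.png"); 
cv2.imwrite("pics/crop2.png",np.clip(cv2.resize(t[222:302,280:350],(525,600),interpolation=0).astype(int)*1.5,0,255))
E
```

```text
[ WARN:0@0.256] global loadsave.cpp:1063 imwrite_ Unsupported depth image for selected encoder is fallbacked to CV_8U.
```

View pics/crop2.png

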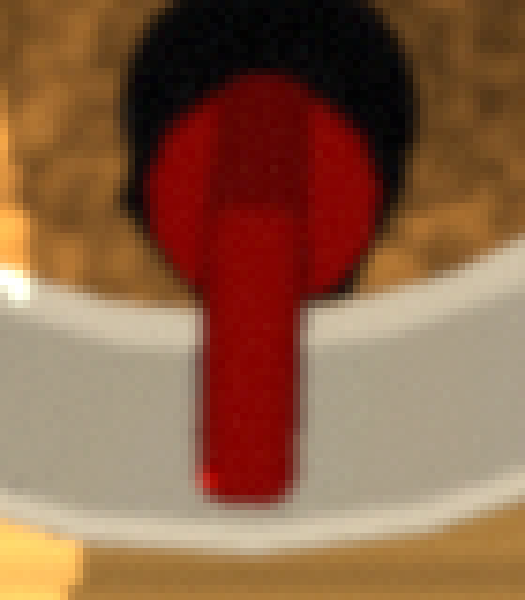

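```bash
python3 - <<'E'
from h import *
s=sense();C=cam("wrist",s)
for z in(84,89,94):
    P=plane(C,[[314.4,249.3],[313.1,288.7]],z);d=P[1]-P[0];print(z,P.mean(0),np.linalg.norm(d),np.degrees(np.arctan2(d[1],d[0])))
print(plane(C,[[315.3,246.7]],43))
E
```

```text
84 [577.53754475 215.41692142  84.        ] 31.408987277900792 -2.426016966484071
89 [575.39771853 215.58975555  89.        ] 30.783474629366097 -2.426016966484056
94 [573.25789231 215.76258969  94.        ] 30.157961980831182 -2.426016966484058
[[574.52005089 215.55083428  43.        ]]
```

```bash
python3 -m jog '[[-0.022,-0.0077,0.02,0,0,0.04,0.045],[0,0,0.035,0,0,0,0.045],[0,0,0.03,0,0,0,0.045],[0,0,0,0,0,0,0.045],[0,0,0,0,0,0,0.045]]'
python3 - <<'E'
from h import *
s=sense();print(s["eef_pos"],s["grip_width"]);im=eyes.capture("wrist");C=cam("wrist",s)
cv2.imwrite("pics/w2.png",im[:,:,::-1]);print(proj(C,[[575,215.5,89],[575,215.5,43]]))
E
```

```text
time_s: 2.0
eef_pos: [575.1, 216.2, 120.3]
ee_rot: [0.0, 0.02, 1.0, 0.0]
force: [0.9, 0.4, 0.7]
grip_width: 0.53
grip_force: 0.0
[575.10582801 216.18125718 120.27245085] 0.5302438392712164
[[322.94249359 294.34346657]
 [323.38609206 259.36183396]]
```

View pics/w2.png

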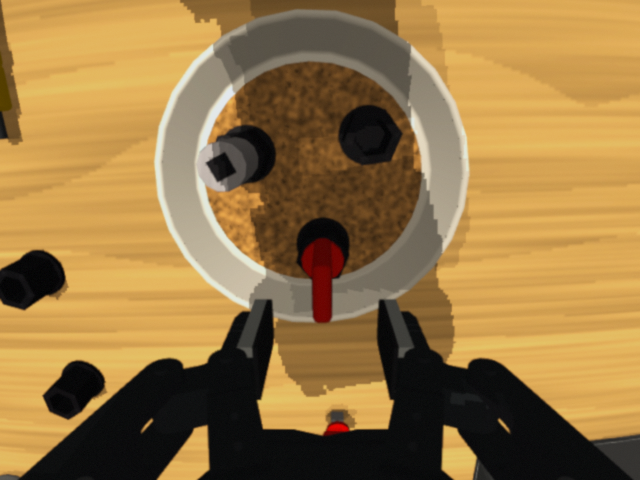

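The head's top spans (322,266) to (322,321), centred between the fingers and matching the estimate. Next I descend, grip and lift.

```bash
python3 -m jog '[[0,0,0.03,0,0,0,0.045],[0,0,0.03,0,0,0,0.045],[0,0,0,0,0,0,0.045],[0,0,0,0,0,0,0.0],[0,0,0,0,0,0,0.0]]' 60;python3 -m jog '[[0,0,0,0,0,0,0.0],[0,0,0,0,0,0,0.0],[0,0,0,0,0,0,0.0],[0,0,0,0,0,0,0.0],[0,0,0,0,0,0,0.0]]' 60
```

```text
time_s: 2.55
eef_pos: [576.2, 216.2, 61.9]
ee_rot: [0.002, 0.019, 1.0, 0.0]
force: [0.5, 0.5, 0.5]
grip_width: 0.197
grip_force: 0.0
time_s: 3.05
eef_pos: [576.1, 216.1, 61.8]
ee_rot: [0.002, 0.019, 1.0, 0.0]
force: [-0.4, -0.1, 6.5]
grip_width: 0.11
grip_force: 58.4
```

```bash
python3 -m jog '[[0,0,-0.01,0,0,0,0.0],[0,0,-0.02,0,0,0,0.0],[0,0,-0.02,0,0,0,0.0],[0,0,-0.03,0,0,0,0.0],[0,0,0,0,0,0,0.0]]' 90;python3 -m jog '[[0,0,0,0,0,0,0.0],[0,0,-0.035,0,0,0,0.0],[0,0,-0.035,0,0,0,0.0],[0,0,0,0,0,0,0.0]]' 90
python3 - <<'E'
from h import *
s=sense();print(s["force"],s["wrist_torque"])
im=eyes.capture("wrist");C=cam("wrist",s);M=T_tool(s)
cv2.imwrite("pics/w3.png",im[:,:,::-1]);print(blobs(red(im)))
# expected: head top/ tip in tool axes
f=lambda z:(M@[0,0,z,1])[:3]
print(proj(C,[f(-8-21),f(-8+25),f(-8+30),f(46)]))
g=plane(cam("top"),[[429,254]],118)[0];print(M[:3,:3].T@(g-s["eef_pos"]),s["eef_pos"])
E
```

```text
time_s: 3.55
eef_pos: [576.8, 216.3, 144.7]
ee_rot: [0.004, 0.019, 1.0, 0.001]
force: [-0.4, -0.1, -0.3]
grip_width: 0.104
grip_force: 87.5
time_s: 3.95
eef_pos: [576.3, 216.2, 213.5]
ee_rot: [0.003, 0.019, 1.0, 0.001]
force: [-0.3, 0.3, -1.7]
grip_width: 0.105
grip_force: 87.6
[-0.33939506  0.34915015 -1.69632726] [-0.00785418 -0.01777543  0.04328607]
[([308.2, 290.3], [300, 281, 15, 16, 149]), ([341.7, 290.2], [336, 281, 15, 16, 149]), ([325.0, 356.7], [312, 286, 27, 120, 2273])]
[[323.94158418 376.58996952]
 [324.28447945 309.02474649]
 [324.3116522  303.68787515]
 [324.4240772  281.63293923]]
[  61.89438841 -427.00650616   94.47263501] [576.25519045 216.17487768 213.51044786]
```

View pics/w3.png

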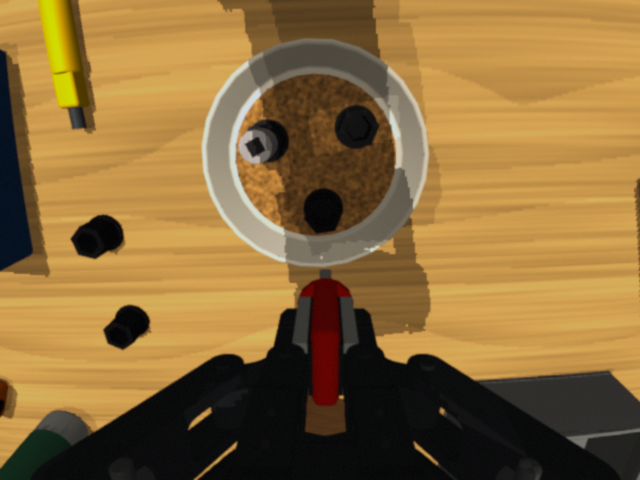

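The key is held upright, with its head down the image from (325,286) to (325,406) and its tip at about (325,269). The dish, star bit and nuts are untouched. Next I carry it to the lock.

```bash
python3 -m jog '[[0.007,-0.0475,0,0,0,0,0],[0.007,-0.0475,0,0,0,0,0],[0.007,-0.0475,0,0,0,0,0],[0.007,-0.0475,0,0,0,0,0],[0.007,-0.0475,0,0,0,0,0]]'; python3 -m jog '[[0.007,-0.0475,0,0,0,0,0],[0.007,-0.0475,0,0,0,0,0],[0.007,-0.0475,0,0,0,0,0],[0.006,-0.0470,0,0,0,0.09,0],[0,0,0,0,0,0,0]]'
python3 - <<'E'
from h import *
s=sense();print(s["eef_pos"],s["ee_rot"])
im=eyes.capture("wrist");C=cam("wrist",s);M=T_tool(s)
cv2.imwrite("pics/w4full.png",im[:,:,::-1])
print("tip",proj(C,[(M@[0,0,46,1])[:3]]),"slot guess",proj(C,[[499,-208,118]]))
cv2.imwrite("pics/w4.png",cv2.resize(im[170:320,225:425],(800,600),interpolation=0)[:,:,::-1])
E
```

```text
time_s: 4.5
eef_pos: [529.6, -21.6, 207.6]
ee_rot: [-0.002, 0.019, 1.0, 0.0]
force: [1.8, -0.7, -0.6]
grip_width: 0.105
grip_force: 87.8
time_s: 5.0
eef_pos: [495.1, -212.8, 207.3]
ee_rot: [-0.001, 0.068, 0.998, 0.0]
force: [0.6, -0.1, -0.5]
grip_width: 0.105
grip_force: 87.9
[ 495.10396513 -212.80820166  207.29664968] [-1.47809601e-03  6.78346323e-02  9.97695442e-01  2.87470177e-04]
tip [[324.43308731 281.6872515 ]] slot guess [[332.83958739 257.67720841]]
```

View pics/w4.png

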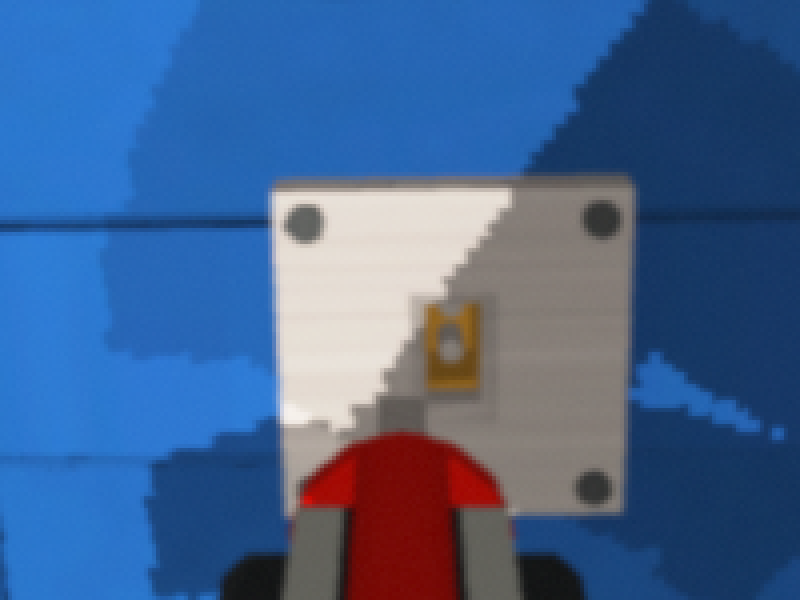

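The slot with its bevel is centred at crop (454,355), which is full-image (338,258.6). The plate corners at crop (275,188), (635,180), (625,512) and (292,513) give the same centre.

```bash
python3 - <<'E'
from h import *
s=sense();C=cam("wrist",s);M=T_tool(s)
px=np.array([[275,188],[635,180],[625,512],[292,513],[454,355]])/4+[224.6,169.6]
P=plane(C,px,118);Q=(P-M[:3,3])@M[:3,:3];print(P.round(1),"\n tool",Q.round(1),Q[:4].mean(0))
for a,b in((0,1),(3,2)): e=Q[b]-Q[a];print(np.linalg.norm(e),"y-edge slope",-np.degrees(np.arctan2(e[0],e[1])))
for a,b in((0,3),(1,2)): e=Q[a]-Q[b];print(np.linalg.norm(e),"x-edge angle",np.degrees(np.arctan2(e[1],e[0])))
E
```

```text
[[ 469.5 -226.   118. ]
 [ 475.6 -171.   118. ]
 [ 532.  -177.3  118. ]
 [ 524.8 -232.1  118. ]
 [ 500.5 -202.1  118. ]] 
 tool [[ 23.5 -19.1  89.4]
 [ 24.8  36.1  89.5]
 [-32.   37.3  89.4]
 [-32.1 -17.9  89.3]
 [ -4.    8.6  89.4]] [-3.9407649   9.09244995 89.4093845 ]
55.2898668089222 y-edge slope -1.2653614733487166
55.24468389412647 y-edge slope -0.04811808151588827
55.61664141063008 x-edge angle -1.2554616457926768
56.790264234208465 x-edge angle -1.1975086503127703
```

```bash
python3 -m jog '[[-0.004,0.0086,0.01,0,0,-0.016,0],[0,0,0.024,0,0,0,0],[0,0,0,0,0,0,0],[0,0,0,0,0,0,0]]'
python3 - <<'E'
from h import *
s=sense();print(s["eef_pos"],s["force"])
im=eyes.capture("wrist");C=cam("wrist",s);M=T_tool(s)
f=lambda x,y,z:(M@[x,y,z,1])[:3]
print("tip near edge L,R",(proj(C,[f(7,-3,46),f(7,3,46),f(7,-3,33),f(7,3,33)])-[225,170])*4)
x,y=[500.5,-202.1]
print("slot guess",(proj(C,[[x,y,118]])-[225,170])*4)
cv2.imwrite("pics/w5full.png",im[:,:,::-1])
cv2.imwrite("pics/w5.png",cv2.resize(im[170:320,225:425],(800,600),interpolation=0)[:,:,::-1])
E
```

```text
time_s: 5.45
eef_pos: [502.1, -198.9, 175.0]
ee_rot: [-0.001, 0.055, 0.999, 0.0]
force: [0.2, 0.4, 0.3]
grip_width: 0.104
grip_force: 87.9
[ 502.13142103 -198.93818585  174.96584329] [0.19405504 0.36217247 0.30970878]
tip near edge L,R [[374.44292977 397.48863196]
 [420.82798383 397.45809722]
 [372.63325844 439.86593748]
 [422.1755717  439.8351295 ]]
slot guess [[373.41065   404.8072752]]
```

View pics/w5.png

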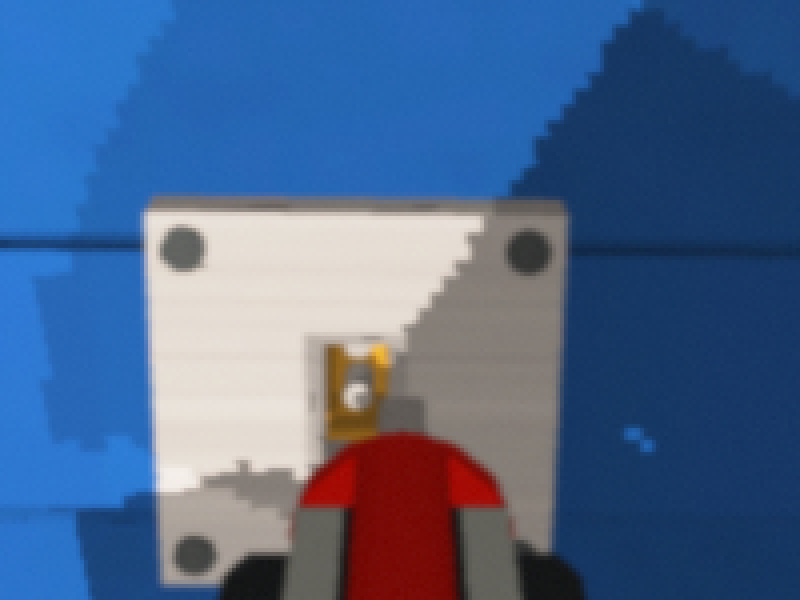

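The slot centre is now at crop (358.5,404.7) and the blade's near edge at crop (378 to 424,397), so I still need a small shift in tool −y.

```bash
python3 - <<'E'
from h import *
s=sense();print(s["eef_pos"]);C=cam("wrist",s);M=T_tool(s)
px=np.array([[147,210],[567,213],[553,584],[163,585],[358.5,404.7]])/4+[224.6,169.6]
P=plane(C,px,118);Q=(P-M[:3,3])@M[:3,:3];print(P.round(1),"\n tool",Q.round(1),Q[:4].mean(0))
for a,b in((0,1),(3,2)): e=Q[b]-Q[a];print(np.linalg.norm(e),-np.degrees(np.arctan2(e[0],e[1])))
for a,b in((0,3),(1,2)): e=Q[a]-Q[b];print(np.linalg.norm(e),np.degrees(np.arctan2(e[1],e[0])))
E
```

```text
[ 502.36489394 -199.45704434  175.67529702]
[[ 469.8 -229.4  118. ]
 [ 476.3 -174.3  118. ]
 [ 531.8 -180.4  118. ]
 [ 525.7 -236.6  118. ]
 [ 500.6 -205.   118. ]] 
 tool [[ 29.1 -33.4  57.7]
 [ 28.6  22.2  57.7]
 [-27.1  22.2  57.7]
 [-27.3 -34.3  57.7]
 [  1.2  -5.7  57.7]] [ 0.83755362 -5.83224398 57.675064  ]
55.543696910243824 0.4865323703714546
56.49375944144997 -0.19223261341384468
56.43284482430036 0.9779125145551096
55.76343632718397 0.011703237390605905
```

```bash
python3 -m jog '[[0.001,-0.0061,0,0,0,0.005,0],[0,0,0.006,0,0,0,0],[0,0,0,0,0,0,0],[0,0,0,0,0,0,0],[0,0,0,0,0,0,0]]' 100
python3 - <<'E'
from h import *
s=sense();print(s["eef_pos"],s["force"],s["joints"])
im=eyes.capture("wrist");C=cam("wrist",s);M=T_tool(s)
f=lambda x,y,z:(M@[x,y,z,1])[:3]
print("tip",(proj(C,[f(7,-3,46),f(7,3,46)])-[225,170])*4,"slot",(proj(C,[[500.6,-205,118]])-[225,170])*4)
cv2.imwrite("pics/w6.png",cv2.resize(im[170:320,225:425],(800,600),interpolation=0)[:,:,::-1])
E
```

```text
time_s: 6.0
eef_pos: [500.3, -206.4, 169.4]
ee_rot: [0.0, 0.058, 0.998, -0.0]
force: [-0.5, -0.2, -0.3]
grip_width: 0.104
grip_force: 97.8
[ 500.27142222 -206.4039796   169.43973377] [-0.53142627 -0.24402614 -0.30434004] [-6.07915027e-01  4.14559986e-01  1.55215883e+00  3.94183054e-05
  1.17471099e+00 -2.06187746e+00]
tip [[374.44612583 397.50672302]
 [420.83088451 397.47608201]] slot [[408.48338688 430.5223357 ]]
```

View pics/w6.png

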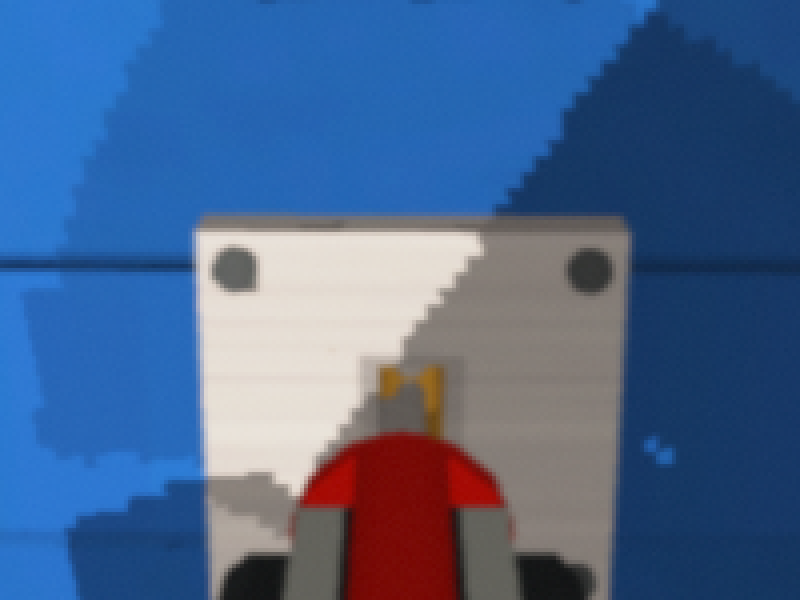

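The slot's bevel spans crop x 360 to 463 with its far end at y 357, and the plate's far edge lies at y 231. The blade is at x 378 to 425, so it needs about +1 mm in tool y. I'll check tool x numerically.

```bash
python3 - <<'E'
from h import *
s=sense();C=cam("wrist",s);M=T_tool(s)
px=np.array([[197,231],[629,231],[411.5,357],[360,400],[463,400]])/4+[224.6,169.6]
P=plane(C,px,118);print(((P-M[:3,3])@M[:3,:3]).round(2))
px=np.array([[378,397],[425,397]])/4+[224.6,169.6]
P=plane(C,px,s["eef_pos"][2]-46);print(((P-M[:3,3])@M[:3,:3]).round(2))
E
```

```text
[[ 28.08 -25.95  51.45]
 [ 28.04  29.53  51.44]
 [ 10.69   1.61  51.45]
 [  4.53  -5.25  51.45]
 [  4.52   8.49  51.45]]
[[ 7.3  -2.75 46.  ]
 [ 7.29  3.33 46.  ]]
```

```bash
python3 -m jog '[[-0.0003,0.0014,0,0,0,0,0],[0,0,0.004,0,0,0,0],[0,0,0.003,0,0,0,0],[0,0,0.002,0,0,0,0],[0,0,0,0,0,0,0]]'; python3 -m jog '[[0,0,0.002,0,0,0,0],[0,0,0.002,0,0,0,0],[0,0,0.001,0,0,0,0],[0,0,0,0,0,0,0],[0,0,0,0,0,0,0]]'
```

```text
time_s: 6.55
eef_pos: [500.6, -205.0, 159.9]
ee_rot: [-0.0, 0.058, 0.998, 0.0]
force: [0.0, -0.4, -0.9]
grip_width: 0.101
grip_force: 97.8
time_s: 7.05
eef_pos: [500.7, -205.1, 155.4]
ee_rot: [0.0, 0.058, 0.998, -0.0]
force: [-0.7, 0.1, 0.1]
grip_width: 0.099
grip_force: 97.8
```

```bash
python3 -m jog '[[0,0,0.002,0,0,0,0],[0,0,0.002,0,0,0,0],[0,0,0,0,0,0,0],[0,0,0,0,0,0,0]]'; python3 -m jog '[[0,0,0.001,0,0,0,0],[0,0,0.001,0,0,0,0],[0,0,0.001,0,0,0,0],[0,0,0,0,0,0,0]]'; python3 -m jog '[[0,0,0.001,0,0,0,0],[0,0,0.001,0,0,0,0],[0,0,0.001,0,0,0,0],[0,0,0,0,0,0,0]]'
```

```text
time_s: 7.45
eef_pos: [500.8, -205.1, 151.6]
ee_rot: [0.0, 0.058, 0.998, -0.0]
force: [-0.5, 0.4, 3.0]
grip_width: 0.1
grip_force: 98.7
time_s: 7.85
eef_pos: [500.9, -205.1, 148.9]
ee_rot: [0.0, 0.058, 0.998, -0.0]
force: [-1.3, 0.8, 5.7]
grip_width: 0.101
grip_force: 98.9
time_s: 8.25
eef_pos: [500.9, -205.2, 145.9]
ee_rot: [0.0, 0.058, 0.998, -0.0]
force: [-1.7, 0.8, 6.7]
grip_width: 0.104
grip_force: 99.0
```

```bash
python3 -m jog '[[0,0,0.001,0,0,0,0],[0,0,0.001,0,0,0,0],[0,0,0.001,0,0,0,0],[0,0,0,0,0,0,0]]' 120; python3 -m jog '[[0,0,0.001,0,0,0,0],[0,0,0.001,0,0,0,0],[0,0,0,0,0,0,0],[0,0,0,0,0,0,0]]';  python3 -m jog '[[0,0,0.001,0,0,0,0],[0,0,0.001,0,0,0,0],[0,0,0,0,0,0,0],[0,0,0,0,0,0,0]]'
```

```text
time_s: 8.65
eef_pos: [500.9, -205.2, 143.0]
ee_rot: [0.0, 0.058, 0.998, -0.0]
force: [-2.0, 0.3, 6.8]
grip_width: 0.103
grip_force: 116.9
time_s: 9.05
eef_pos: [501.0, -205.2, 141.9]
ee_rot: [0.001, 0.058, 0.998, -0.0]
force: [-4.2, 1.8, 14.8]
grip_width: 0.098
grip_force: 118.3
time_s: 9.45
eef_pos: [501.0, -205.2, 141.8]
ee_rot: [0.001, 0.058, 0.998, -0.001]
force: [-10.6, 5.4, 32.4]
grip_width: 0.096
grip_force: 120.8
```

The collar seats at TCP z 141.8, as predicted. I'll ease the push and turn.

```bash
python3 -m jog '[[0,0,-0.0008,0,0,0,0],[0,0,0,0,0,0.1,0],[0,0,0,0,0,0.1,0],[0,0,0,0,0,0.1,0],[0,0,0,0,0,0,0]]' 120; python3 -m jog '[[0,0,0,0,0,0.1,0],[0,0,0,0,0,0.1,0],[0,0,0,0,0,0.1,0],[0,0,0,0,0,0.0,0]]'
python3 -c "
from rig import sense
s=sense();print(s['force'],s['wrist_torque'],s['joints'][5])"
```

```text
time_s: 9.95
eef_pos: [501.4, -205.4, 141.8]
ee_rot: [0.002, 0.208, 0.978, -0.001]
force: [-5.8, 2.7, 22.4]
grip_width: 0.102
grip_force: 119.3
time_s: 10.35
eef_pos: [501.4, -205.4, 141.8]
ee_rot: [0.002, 0.352, 0.936, -0.0]
force: [-5.6, 3.8, 22.3]
grip_width: 0.101
grip_force: 119.3
[-5.59537425  3.77288776 22.25425798] [ 0.65598463  0.97224445 -0.01411559] -1.4564999797488656
```

```bash
python3 -m jog '[[0,0,0,0,0,0.1,0],[0,0,0,0,0,0.1,0],[0,0,0,0,0,0.1,0],[0,0,0,0,0,0.1,0],[0,0,0,0,0,0.1,0]]'; python3 -m jog '[[0,0,0,0,0,0.1,0],[0,0,0,0,0,0.1,0],[0,0,0,0,0,0.1,0],[0,0,0,0,0,0.1,0],[0,0,0,0,0,0,0]]'
python3 -c "
from rig import sense
s=sense();print(s['force'],s['wrist_torque'],s['joints'][5])"; python3 -m jog '[[0,0,0,0,0,0.1,0],[0,0,0,0,0,0.1,0],[0,0,0,0,0,0,0]]'
python3 -c "
from rig import sense
s=sense();print(s['force'],s['wrist_torque'],s['joints'][5])"
```

```text
time_s: 10.85
eef_pos: [501.3, -205.5, 141.8]
ee_rot: [0.002, 0.573, 0.82, -0.0]
force: [-6.2, 2.3, 22.6]
grip_width: 0.101
grip_force: 119.3
time_s: 11.35
eef_pos: [501.2, -205.6, 141.8]
ee_rot: [0.002, 0.724, 0.69, -0.0]
force: [-6.8, 2.3, 23.2]
grip_width: 0.1
grip_force: 119.4
[-6.77979     2.28534028 23.23022232] [0.45681773 1.28689813 0.01172163] -0.5565649480175281
time_s: 11.65
eef_pos: [501.1, -205.6, 141.8]
ee_rot: [0.002, 0.789, 0.614, 0.0]
force: [-6.9, 2.4, 24.1]
grip_width: 0.1
grip_force: 119.4
[-6.92617878  2.39895811 24.08584957] [0.41562711 1.41755449 0.01448614] -0.35662838369793304
```

```bash
for i in 1; do python3 -m jog '[[0,0,0,0,0,0.04,0],[0,0,0,0,0,0,0],[0,0,0,0,0,0,0]]'; done
cat > p.py <<'E'
from h import *
s=sense();print(s['force'],s['wrist_torque'],s['joints'][5],s['tau'][5])
n=eyes.capture("wrist")
cv2.imwrite("pics/w7.png",n[:,:,::-1])
a=cv2.imread("pics/scene0.png")[:,:,::-1];b=eyes.capture("scene")
cv2.imwrite("pics/fin.png",np.hstack([cv2.resize(x[140:240,200:300],(400,400),interpolation=0) for x in(a,b)])[:,:,::-1])
E
python3 p.py;  python3 -m jog '[[0,0,0,0,0,0.03,0],[0,0,0,0,0,0,0],[0,0,0,0,0,0,0]]'; python3 p.py
```

```text
time_s: 11.95
eef_pos: [501.1, -205.6, 141.8]
ee_rot: [0.002, 0.8, 0.599, 0.0]
force: [-6.9, 2.0, 23.6]
grip_width: 0.101
grip_force: 119.4
[-6.91395175  1.97283925 23.62837807] [0.43009951 1.36934061 0.12442398] -0.31947539104612405 0.1448857644572854
time_s: 12.35
eef_pos: [501.1, -205.6, 141.8]
ee_rot: [0.002, 0.809, 0.587, 0.0]
force: [-6.8, 2.4, 23.0]
grip_width: 0.098
grip_force: 119.4
[-6.8182073   2.41442256 23.0400791 ] [0.4625591  1.38424072 0.23158427] -0.28966241816324584 0.25634972378611565
```

```bash
python3 - <<'E'
from h import *
a=cv2.cvtColor(cv2.imread("pics/scene0.png"),6);b=cv2.cvtColor(eyes.capture("scene"),7)
C=cam("scene");print(proj(C,[[426.3,-198.6,112],[426.3,-198.6,118]]))
t=a[164:184,246:270]
r=cv2.matchTemplate(b[152:196,234:282],t,5);print(cv2.minMaxLoc(r),"no-shift = (12,12)")
A=cv2.cvtColor(cv2.imread("pics/top0.png"),6);B=cv2.cvtColor(eyes.capture("top"),7)
print(np.abs(A[280:305,410:437].astype(int)-B[280:305,410:437]).mean())
r=cv2.matchTemplate(B[270:315,400:447],A[282:303,411:436],5);print(cv2.minMaxLoc(r),"(11,12)")
E
```

```text
[[255.2818156  172.70590072]
 [255.084467   170.39820336]]
(-0.3543141484260559, 0.9272376298904419, (4, 24), (11, 11)) no-shift = (12,12)
36.531851851851854
(-0.4248897135257721, 0.22338733077049255, (14, 0), (7, 21)) (11,12)
```

```bash
python3 - <<'E'
from h import *
a=cv2.cvtColor(cv2.imread("pics/scene0.png"),6);b=cv2.cvtColor(eyes.capture("scene"),7)
U=lambda x:cv2.resize(x,None,fx=4,fy=4,interpolation=cv2.INTER_CUBIC)
A,B=U(a),U(b)
def m(x0,y0,x1,y1,p=6):
    t=A[4*y0:4*y1,4*x0:4*x1];w=B[4*(y0-p):4*(y1+p),4*(x0-p):4*(x1+p)]
    _,v,_,l=cv2.minMaxLoc(cv2.matchTemplate(w,t,5));return v,(l[0]/4-p,l[1]/4-p)
for k in((247,168,268,180),(250,170,264,178),(150,190,175,215),(280,190,310,215),(215,150,240,165)):print(k,m(*k))
np.set_printoptions(linewidth=200)
print(a[162:188,255],b[162:188,255],sep="\n")
E
```

```text
(247, 168, 268, 180) (0.8597176671028137, (-0.75, -1.0))
(250, 170, 264, 178) (0.8940778970718384, (-0.5, -1.75))
(150, 190, 175, 215) (0.999567985534668, (0.0, 0.0))
(280, 190, 310, 215) (0.7747126817703247, (0.75, 0.75))
(215, 150, 240, 165) (0.5287072062492371, (4.25, 0.25))
[158 139  99  54  35  66  96 103 102 101 101 103  99  86  61  31  15  14  26  45  53  54  55  55  54  55]
[176 155 117  98 103 100  97  98  98  97  94  80  61  44  33  21  14  15  26  43  51  53  50  41  30  27]
```

The catch's face has moved up about 2 px in the scene view, which fits a 6 mm rise, while a fixed reference on the case shows no shift. The wrist torque also shows the stop, so I'm handing in.

```bash
python3 -c "
from rig import *
print(finish_job())"
```

```text
the job is handed in; nothing more can be done
None
```

I handed the job in with the gripper still holding the key fully in the lock and turned to its stop. The catch looked raised in the last camera check; the judge's result was not shown to me.

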